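# Make up a dating kit and a sealing kit

## Task

Make up two kits from the loose stock on the table: the two-bay tray gets the date stamp and one seal pad, the three-bay tray gets the glue stick, the tally counter and the other seal pad. Set each thing upright (pads and counter flat) in the middle of a bay of its own, any bay of its tray, and leave everything released and at rest. The black spring clip is not wanted: leave it standing where it is.

Things in the scene. Friction and masses are not known exactly. Their poses are not given: they have to be found in the camera images.
- two_bay_tray: Wooden tray fixed to the table, 80 mm (x) by 148 mm (y), floor 3 mm thick, rims and dividers 4 mm thick, their tops 7 mm above the table. Origin: centre of its underside; z up. Two bays in a row along y, each 72 (x) by 68 mm (y) inside, centres at y = -36 and +36 mm, x = 0. A finger lip on its -x side. Fixed towers of cans up to 0.37 m high stand left of (+y) and behind the stock.
- three_bay_tray: Wooden tray fixed to the table, 80 mm (x) by 220 mm (y), floor 3 mm thick, rims and dividers 4 mm thick, their tops 7 mm above the table. Origin: centre of its underside; z up. Three bays in a row along y, each 72 (x) by 68 mm (y) inside, centres at y = -72, 0 and +72 mm, x = 0. A finger lip on its -x side. Either tray may be the nearer one.
- date_stamp: Wooden hand stamp standing upright, 62 mm high, 45 g: block 27 mm (x) by 48 mm (y), 19 mm high, and above it a round turned knob about 26 mm across from 31 to 62 mm up. Grasp the knob. Origin: centre of its underside; z is up.
- glue_stick: Upright glue stick, round, 25 mm across, 92 mm high, 25 g; red cap, green foot. Origin: centre of its underside; z is up. Grasp it round the cap, about 68 mm up, to keep its top clear of the palm. It is the tallest of the stock: a hand reaching low close beside it can knock it over.
- tally_counter: Steel-grey hand tally counter lying flat: round flat case 45 mm across, 16 mm high, 70 g, with a small thumb lever at its +x side (52 mm over all in x). Origin: centre of the underside of the whole; the centre of the round case is 4 mm from it towards its -x. Grasp across the case along its y.
- pad_a: Pad of paper seal strips lying flat, tan, 25 mm (x) by 42 mm (y), 14 mm high, 12 g. Origin: centre of its underside. Grasp across its 25 mm side. pad_a and pad_b are alike and interchangeable.
- pad_b: Pad of paper seal strips lying flat, tan, 25 mm (x) by 42 mm (y), 14 mm high, 12 g. Origin: centre of its underside. Grasp across its 25 mm side. pad_a and pad_b are alike and interchangeable.
- spring_clip: Black spring clip standing on its mouth with two wire loops up, 31 by 40 mm, 37 mm high, 20 g, loose. Origin: centre of its underside. Not wanted: it must stay where it stands.
There are look-alikes about, which are no part of the job. Leave any green look-alike of the pad_a alone.

How it is judged:
At the end, for the whole second after the job is handed in: Stamp and one pad in the two-bay tray; glue stick, counter and the other pad in the three-bay tray; each on the floor of its own bay, origin within 15 mm of the bay centre in x and in y, upright within 0.15 rad, at rest; the spring clip upright, within 20 mm of its start (x of date_stamp in the frame of two_bay_tray between -0.015 and 0.015 m and z of date_stamp in the frame of two_bay_tray between -0.001 and 0.009 m and (y of date_stamp in the frame of two_bay_tray between -0.051 and -0.021 m or y of date_stamp in the frame of two_bay_tray between 0.021 and 0.051 m) and x of glue_stick in the frame of three_bay_tray between -0.015 and 0.015 m and z of glue_stick in the frame of three_bay_tray between -0.001 and 0.009 m and (y of glue_stick in the frame of three_bay_tray between -0.087 and -0.057 m or y of glue_stick in the frame of three_bay_tray between -0.015 and 0.015 m or y of glue_stick in the frame of three_bay_tray between 0.057 and 0.087 m) and x of tally_counter in the frame of three_bay_tray between -0.015 and 0.015 m and z of tally_counter in the frame of three_bay_tray between -0.001 and 0.009 m and (y of tally_counter in the frame of three_bay_tray between -0.087 and -0.057 m or y of tally_counter in the frame of three_bay_tray between -0.015 and 0.015 m or y of tally_counter in the frame of three_bay_tray between 0.057 and 0.087 m) and ((x of pad_a in the frame of two_bay_tray between -0.015 and 0.015 m and z of pad_a in the frame of two_bay_tray between -0.001 and 0.009 m and (y of pad_a in the frame of two_bay_tray between -0.051 and -0.021 m or y of pad_a in the frame of two_bay_tray between 0.021 and 0.051 m) and x of pad_b in the frame of three_bay_tray between -0.015 and 0.015 m and z of pad_b in the frame of three_bay_tray between -0.001 and 0.009 m and (y of pad_b in the frame of three_bay_tray between -0.087 and -0.057 m or y of pad_b in the frame of three_bay_tray between -0.015 and 0.015 m or y of pad_b in the frame of three_bay_tray between 0.057 and 0.087 m) and horizontal distance between date_stamp and pad_a above 0.05 m and horizontal distance between each of glue_stick, tally_counter and pad_b above 0.05 m and horizontal distance between tally_counter and glue_stick above 0.05 m) or (x of pad_b in the frame of two_bay_tray between -0.015 and 0.015 m and z of pad_b in the frame of two_bay_tray between -0.001 and 0.009 m and (y of pad_b in the frame of two_bay_tray between -0.051 and -0.021 m or y of pad_b in the frame of two_bay_tray between 0.021 and 0.051 m) and x of pad_a in the frame of three_bay_tray between -0.015 and 0.015 m and z of pad_a in the frame of three_bay_tray between -0.001 and 0.009 m and (y of pad_a in the frame of three_bay_tray between -0.087 and -0.057 m or y of pad_a in the frame of three_bay_tray between -0.015 and 0.015 m or y of pad_a in the frame of three_bay_tray between 0.057 and 0.087 m) and horizontal distance between date_stamp and pad_b above 0.05 m and horizontal distance between each of glue_stick, tally_counter and pad_a above 0.05 m and horizontal distance between tally_counter and glue_stick above 0.05 m)) and angle between each of pad_a, glue_stick, pad_b, date_stamp, tally_counter, spring_clip's own z axis and vertical below 0.15 rad and linear speed of each of pad_a, glue_stick, pad_b, date_stamp, tally_counter below 0.02 m/s and angular speed of each of pad_a, glue_stick, pad_b, date_stamp, tally_counter below 0.2 rad/s and distance of spring_clip from where it was at the start of the episode below 0.02 m); the robot touches nothing.
It fails at once if the spring clip is pushed, carried or knocked more than 20 mm (distance of spring_clip from where it was at the start of the episode above 0.02 m).
It also fails if it takes over 128 s, if anything falls off the work surface, if the arm or the gripper's body presses on something with over 40 N, if the wrist force passes 120 N, or if a joint passes its speed limit or range.

## Robot

A 7-joint arm with a two-finger parallel gripper is mounted at the origin on a cart in front of the work surface, level with it; the furniture and walls round the work are solid. World frame = base frame: x ahead of the robot, y to its left, z up, the work surface at z = 0. Lengths are in m, angles in rad, forces in N, time in s.
With the tool pointing down it reaches from about 0.425 to 0.925 m from the base axis. Payload 6.8 kg.
Tool frame: the origin (TCP) lies on the mounting face of the last link; the fingertips stand 173 mm ahead of it and the grasp point (between the pads) lies 155 mm ahead of it; y points along the fingers, x is the direction in which the jaws open and shut, and the axes are right-handed (so a half turn about y gives the same grasp; the last joint's range is limited). The gripper opens to 85 mm and grips with 20 to 120 N. Pads are 22 mm wide; open, the fingers measure 114 mm over their backs; the gripper's body (76 mm by 85 mm) begins 54 mm behind the grasp point. The pads swing forward as they close: fully open they stand 13 mm farther back than shut.
Start: joints at [1.039, 0.477, 0.022, 1.555, -0.011, 1.109, -0.083], TCP at [0.278, -0.615, 0.405] pointing down, gripper open.
Joint ranges: [-2.96, 2.96], [-0.34, 2.1], [-1.41, 1.46], [0.24, 2.44], [-1.37, 4.51], [0.17, 1.92], [-2.96, 2.96]. Speed limits (rad/s): [2.39, 2.39, 3.14, 3.14, 3.14, 3.14, 3.14].

## Interface

Orientations are given as a rotation vector (axis times angle).
In Python, from bench import r gives the robot as it stands.
- The arm moves only by the tool step_arm, never from a script. Its arguments are lists of equal length, an entry for each row: "xyz": the shift along the tool's x, y, z scaled (see below), a list of three; "rotation": the turn, a rotation vector about the tool's x, y, z scaled (see below), a list of three. A call has 1 to 20 rows; each row is the pose to reach, as a shift and turn from the pose measured when the call began, along the tool's axes at that moment; what a row does not reach only later rows make up. The controller multiplies each number of a shift by 30 cm and each number of a turn by 90 degrees. A row lasts 1/8 s, in which the tool goes at most 62.5 mm and 10.7 degrees, less where a joint would pass 70% of its speed; a pose out of reach is approached as far as the arm can. A call with a number of a shift or a turn outside -1 to 1 is refused whole. A call with a gripper value outside its range is refused whole. "grip" is the closure, from 0 (fully open) to 1 (shut), set as the call begins (left out, the last holds). The fingers move at their own pace and stop on an object; "force" is the grip in N (left out, the last holds). Time passes only in rows, so rows that repeat a pose let the fingers close. It gives the time, the measured TCP pose, the force and the opening at its end, in the units of the state.
- r.get_obs(): the state, without advancing time (a new reading comes with each control period).
- r.grab_frame(name): name is "side" or "top"; returns a dict with "pixels" (420x560x3 uint8, red, green, blue), "fx", "fy", "cx", "cy" (pixels), "position" and "attitude" of the camera in the world. Camera axes: x right, y down, z forward; pixel columns grow to the right and rows downward; lengths in m; the calibration is good to about 2 mm. A picture is of the moment at which its call begins. There is no depth.
- r.hand_in(): hands the job in, once; it reports no verdict.
The state is a dict: "clock": time; "joints": joint angles; "qvel": joint speeds; "tau": joint torques, N m; "tcp_pos": TCP position; "orientation": TCP orientation; "contact_force": force on the tool from outside, world axes, zero at the start; "moment": the same for the moment, N m; "grip_width": finger opening in m.
Only numpy, scipy, OpenCV 4.12 (cv2) and the standard library are available. Lean on these libraries where they do the work, as an engineer would, in place of code of your own. Each camera call takes 0.05 s, during which the arm holds its last target.

## Working session

There is one attempt and no reset: what is moved stays moved. The work goes in short steps, Python scripts to look and compute and a tool call to move; the robot and the scene stay as the last step left them, time stands still between calls to the robot, and variables do not carry over. Pictures are saved under pics/ and viewed, and the job is handed in when it is done.

Besides the shell and the picture viewer there is one more tool, called after "Call:" by a JSON object that holds its "op" and its "data", one argument or row to a line. step_arm: Moves the arm, as the interface text tells. Its arguments: {"type":"object","properties":{"xyz":{"type":"array"},"rotation":{"type":"array"},"grip":{"type":"number"},"force":{"type":"number"}},"required":["xyz","rotation"]}

```bash
mkdir -p pics; ls; python3 - <<'E'
from bench import r
import cv2
print(r.get_obs())
for n in ("side","top"):
    f=r.grab_frame(n)
    cv2.imwrite(f"pics/{n}0.png",f["pixels"][:,:,::-1])
    print(n,{k:v for k,v in f.items() if k!="pixels"})
E
```

```text
pics
{'clock': 0.0, 'joints': array([ 1.03887385,  0.4777713 ,  0.02232324,  1.55647623, -0.01154649,
        1.10931744, -0.08306142]), 'qvel': array([ 0.00051891, -0.00041815,  0.00066796, -0.00124362,  0.00018764,
       -0.00011587,  0.00055318]), 'tau': array([ 5.69169042e-04, -5.96438026e+01,  1.60820212e+00, -2.81188560e+01,
        1.24907828e-02,  9.44960833e-03, -1.49252395e-05]), 'tcp_pos': array([ 0.27749249, -0.6150028 ,  0.40373395]), 'orientation': array([-1.37947003,  0.89274856, -0.89012616]), 'contact_force': array([ 0.23097578, -0.78183693, -0.82881718]), 'moment': array([-0.0296002 ,  0.03937968, -0.02346463]), 'grip_width': 0.08531888619824295}
side {'fx': 421.34191973780884, 'fy': 421.34191973780884, 'cx': 278.6880237647792, 'cy': 217.71035930891534, 'position': array([0.21402112, 0.64852113, 0.66673514]), 'attitude': array([-0.70388135,  2.57912031, -1.22359635])}
top {'fx': 480.7605147914325, 'fy': 480.7605147914325, 'cx': 287.7401466580177, 'cy': 213.1471345722328, 'position': array([ 0.44744049, -0.03223557,  1.10031387]), 'attitude': array([-2.14066789,  2.16149416, -0.07708124])}
```

View pics/top0.png

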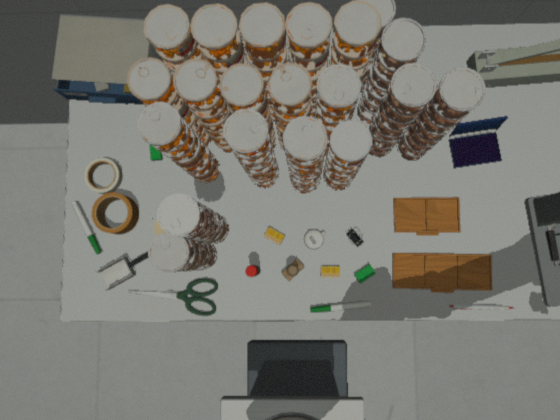

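View pics/side0.png

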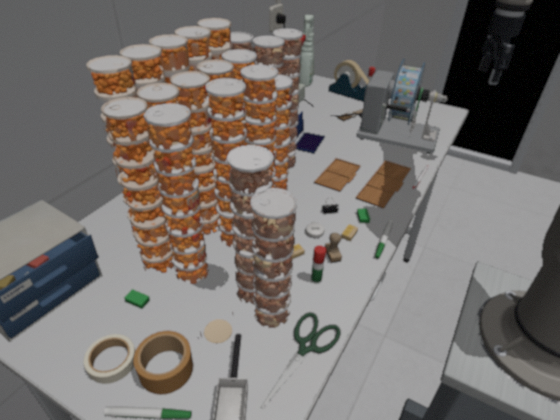

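```bash
python3 - <<'E'
from bench import r
from scipy.spatial.transform import Rotation as R
o=r.get_obs();print(o['clock'],R.from_rotvec(o['orientation']).as_matrix())
E
```

```text
0.1 [[ 4.11241368e-01 -7.40943966e-04  9.11526186e-01]
 [-9.11525099e-01  1.41089780e-03  4.11242024e-01]
 [-1.59077759e-03 -9.99998730e-01 -9.51694810e-05]]
```

```bash
cat > h.py <<'E'
import numpy as np, cv2
from scipy.spatial.transform import Rotation as R
def cast(f,uv,z=0.0):
    uv=np.atleast_2d(np.asarray(uv,float))
    d=np.c_[(uv[:,0]-f["cx"])/f["fx"],(uv[:,1]-f["cy"])/f["fy"],np.ones(len(uv))]
    d=R.from_rotvec(f["attitude"]).apply(d); p=np.array(f["position"])
    t=(z-p[2])/d[:,2]
    return p+d*t[:,None]
def proj(f,P):
    P=np.atleast_2d(P); c=R.from_rotvec(f["attitude"]).inv().apply(P-f["position"])
    return np.c_[f["fx"]*c[:,0]/c[:,2]+f["cx"],f["fy"]*c[:,1]/c[:,2]+f["cy"]]
E
python3 - <<'E'
from bench import r
from h import *
import pickle
f=r.grab_frame("top");s=r.grab_frame("side"); pickle.dump((f,s),open("fr0.pkl","wb"))
c=f["pixels"][190:320,230:500,::-1]; cv2.imwrite("pics/tc.png",cv2.resize(c[:, :140],None,fx=5.5,fy=4.5 if 0 else 4.5,interpolation=cv2.INTER_CUBIC) if 0 else cv2.resize(c[:,:150],None,fx=4.5,fy=4.5,interpolation=cv2.INTER_CUBIC))
cv2.imwrite("pics/tc2.png",cv2.resize(c[:,150:],None,fx=4.5,fy=4.5,interpolation=cv2.INTER_CUBIC))
c=s["pixels"][190:300,270:400,::-1]; cv2.imwrite("pics/sc.png",cv2.resize(c,None,fx=5,fy=5,interpolation=cv2.INTER_CUBIC))
print(cast(f,[[251,271],[441,272],[426,215]]))
E
```

```text
[[ 0.43246305  0.08945403  0.        ]
 [ 0.42706707 -0.33920466  0.        ]
 [ 0.55625155 -0.31065793  0.        ]]
```

View pics/tc.png

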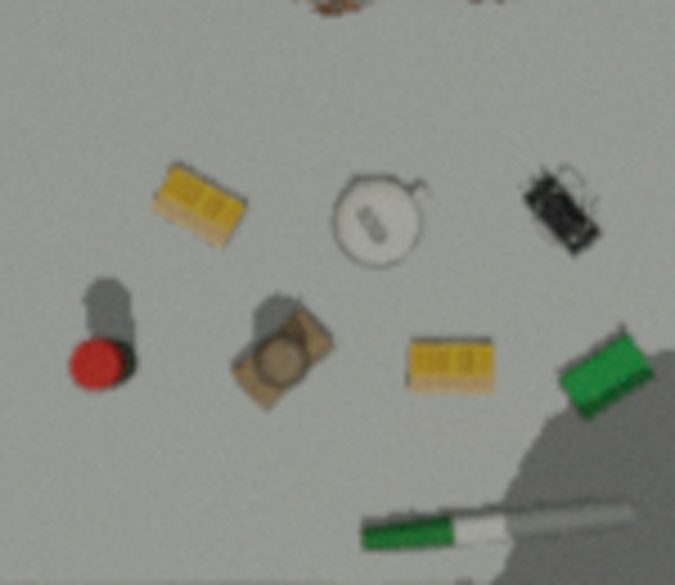

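View pics/tc2.png

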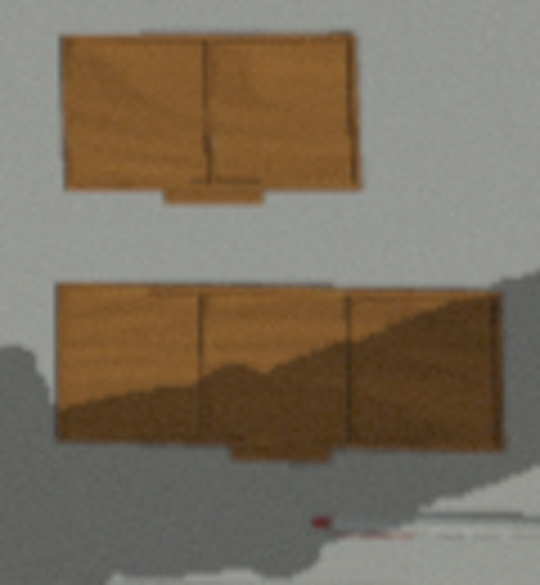

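View pics/sc.png

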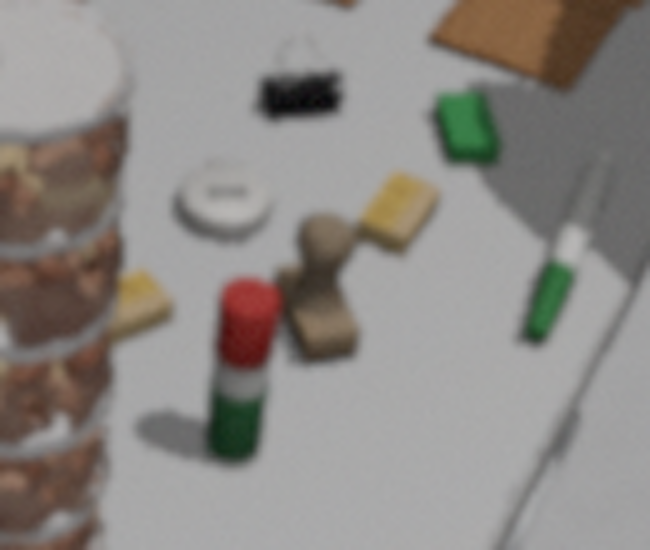

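```bash
python3 - <<'E'
from h import *
import pickle
f,s=pickle.load(open("fr0.pkl","rb"))
im=f["pixels"]; hsv=cv2.cvtColor(im,cv2.COLOR_RGB2HSV)
def comps(m,roi,name,z,amin=30):
    mm=np.zeros(m.shape,np.uint8); u0,v0,u1,v1=roi; mm[v0:v1,u0:u1]=m[v0:v1,u0:u1]
    n,l,st,c=cv2.connectedComponentsWithStats(mm)
    for i in range(1,n):
        if st[i,4]<amin: continue
        ys,xs=np.where(l==i); P=cast(f,np.c_[xs,ys],z)[:,:2]
        rc=cv2.minAreaRect(P.astype(np.float32)*1000)
        bx=cv2.boxPoints(rc); e=bx[1]-bx[0]; e2=bx[2]-bx[1]
        L=e if np.hypot(*e)>np.hypot(*e2) else e2
        print(name,st[i,:4],st[i,4],"cen",P.mean(0).round(4),"rect c",np.round(rc[0],1),"sz",np.round(rc[1],1),"long dir deg",round(np.degrees(np.arctan2(L[1],L[0])),1))
h,sa,v=[hsv[...,i] for i in range(3)]
roi=(235,215,390,300)
comps(((h>17)&(h<32)&(sa>110)).astype(np.uint8),roi,"pad",.014)
comps(((h>8)&(h<32)&(sa>60)&(v>60)).astype(np.uint8),roi,"pad/stamp wide",.007)
comps((((h<6)|(h>172))&(sa>120)).astype(np.uint8),roi,"glue",.092)
comps(((v<70)).astype(np.uint8),(335,220,375,255),"clip",.02)
comps(((h>45)&(h<85)&(sa>100)).astype(np.uint8),roi,"green",.014)
comps(((h>5)&(h<25)&(sa>90)).astype(np.uint8),(380,180,510,300),"tray",.007)
# counter by circle
g=cv2.cvtColor(im,cv2.COLOR_RGB2GRAY); print("bg",im[225,300],"counter",im[239,318],"stamp knob",im[269,292],im[265,300])
c=cv2.resize(g[215:260,290:340],None,fx=8,fy=8,interpolation=cv2.INTER_CUBIC)
C=cv2.HoughCircles(c,cv2.HOUGH_GRADIENT,1,100,param1=60,param2=20,minRadius=60,maxRadius=100)
for q in C[0]: 
    uv=[290+(q[0]+.5)/8-.5,215+(q[1]+.5)/8-.5]; print("counter",uv,q[2]/8,cast(f,uv,.016))
c=cv2.resize(g[250:288,272:312],None,fx=8,fy=8,interpolation=cv2.INTER_CUBIC)
C=cv2.HoughCircles(c,cv2.HOUGH_GRADIENT,1,100,param1=40,param2=15,minRadius=35,maxRadius=65)
for q in C[0]: 
    uv=[272+(q[0]+.5)/8-.5,250+(q[1]+.5)/8-.5]; print("knob",uv,q[2]/8,cast(f,uv,.05))
E
```

```text
pad [265 227  19  15] 146 cen [0.5148 0.0348] rect c [514.8  34.8] sz [40.6 18.2] long dir deg 59.7
pad [321 266  19   9] 161 cen [ 0.4337 -0.0897] rect c [433.6 -89.5] sz [40.3 17.8] long dir deg 89.6
pad/stamp wide [264 227  21  18] 215 cen [0.5131 0.0365] rect c [513.1  36.6] sz [43.3 25.9] long dir deg 60.5
pad/stamp wide [282 259  22  21] 222 cen [ 0.4358 -0.0051] rect c [436.3  -5.4] sz [23.9 46.3] long dir deg -45.7
pad/stamp wide [321 266  19  12] 211 cen [ 0.4311 -0.0899] rect c [430.1 -89.8] sz [40.7 24.6] long dir deg 89.6
glue [246 265  12  11] 107 cen [0.4352 0.0784] rect c [435.8  78.2] sz [23.1 20.8] long dir deg 89.6
clip [347 229  16  17] 120 cen [ 0.5065 -0.1445] rect c [ 506.2 -144.6] sz [37.2 16.8] long dir deg 39.5
green [355 265  20  18] 197 cen [ 0.4256 -0.1663] rect c [ 425.7 -166.3] sz [23.2 41. ] long dir deg -57.1
tray [394 198  66  37] 2280 cen [ 0.5555 -0.31  ] rect c [ 553.4 -309.9] sz [146.1  82. ] long dir deg 89.3
tray [393 253  99  40] 3547 cen [ 0.4286 -0.3392] rect c [ 425.9 -339.2] sz [217.1  85.6] long dir deg 88.2
bg [150 154 149] counter [163 162 156] stamp knob [121 105  81] [123 104  76]Traceback (most recent call last):
  File "<stdin>", line 27, in <module>
TypeError: 'NoneType' object is not subscriptable
```

```bash
python3 - <<'E'
from h import *
import pickle
f,s=pickle.load(open("fr0.pkl","rb"))
def q(u,v,o=(230,190)): return [o[0]+(u+.5)/4.5-.5,o[1]+(v+.5)/4.5-.5]
print("counter",cast(f,q(378,222),.014),"lever",cast(f,q(422,186),.012))
print("knob",cast(f,q(284,361),.052),"stamp block", [cast(f,q(*p),.019)[0].round(4) for p in [(232,372),(268,410),(334,345),(300,307)]])
print("clip", [cast(f,q(*p),.0)[0].round(4) for p in [(575,255),(600,235),(525,200)]])
o=(380,190)
print("2bay",[cast(f,q(*p,o),.007)[0].round(4) for p in [(62,37),(355,33),(361,189),(65,190)]])
print("3bay",[cast(f,q(*p,o),.007)[0].round(4) for p in [(57,284),(499,292),(505,450),(57,441)]])
print("pads",cast(f,[[0,0]],0)[0])
so=(270,190); qs=lambda u,v:[so[0]+(u+.5)/5-.5,so[1]+(v+.5)/5-.5]
print("side: glue foot",cast(s,qs(233,450),0),"glue top",cast(s,qs(251,293),.092),"counter",cast(s,qs(225,197),.014),
 "knob",cast(s,qs(327,238),.050),"pad2 top",cast(s,qs(404,200),.014))
print("tower: ",cast(f,[[170,250],[180,215],[350,138],[305,135],[248,130],[402,40]],.37), cast(f,[[208,258],[222,232],[345,185],[308,188],[265,183]],0))
E
```

```text
counter [[ 0.50343303 -0.05381203  0.014     ]] lever [[ 0.52142386 -0.0761953   0.012     ]]
knob [[ 0.43501136 -0.00696188  0.052     ]] stamp block [array([0.4294, 0.0197, 0.019 ]), array([0.4106, 0.002 , 0.019 ]), array([ 0.4423, -0.0311,  0.019 ]), array([ 0.4613, -0.0144,  0.019 ])]
clip [array([ 0.4865, -0.1533,  0.    ]), array([ 0.4965, -0.1661,  0.    ]), array([ 0.5146, -0.1287,  0.    ])]
2bay [array([ 0.5957, -0.2368,  0.007 ]), array([ 0.5959, -0.3835,  0.007 ]), array([ 0.5171, -0.3829,  0.007 ]), array([ 0.5181, -0.2359,  0.007 ])]
3bay [array([ 0.4711, -0.2304,  0.007 ]), array([ 0.4652, -0.4484,  0.007 ]), array([ 0.3876, -0.4473,  0.007 ]), array([ 0.3934, -0.2281,  0.007 ])]
pads [1.10159455 0.71140291 0.        ]
side: glue foot [[0.4339571  0.07868405 0.        ]] glue top [[0.43389104 0.07905893 0.092     ]] counter [[ 0.5027292  -0.05112988  0.014     ]] knob [[ 0.43653488 -0.01128368  0.05      ]] pad2 top [[ 0.42922772 -0.0934175   0.014     ]]
tower:  [[ 0.4702989   0.17277974  0.37      ]
 [ 0.52392695  0.15821706  0.37      ]
 [ 0.64068281 -0.10507675  0.37      ]
 [ 0.64663013 -0.03556674  0.37      ]
 [ 0.65615023  0.0532737   0.37      ]
 [ 0.79712242 -0.19005589  0.37      ]] [[ 0.46279637  0.18838482  0.        ]
 [ 0.52218661  0.15650228  0.        ]
 [ 0.62791587 -0.12811219  0.        ]
 [ 0.62205293 -0.04272563  0.        ]
 [ 0.63512047  0.05688087  0.        ]]
```

```bash
cat >> h.py <<'E'
def Rt(yaw):
    a=np.radians(yaw); x=np.array([np.cos(a),np.sin(a),0]); y=np.array([0,0,-1.]); return np.c_[x,y,np.cross(x,y)]
def plan(*wps):
    from bench import r
    o=r.get_obs(); R0=R.from_rotvec(o["orientation"]).as_matrix(); p0=np.array(o["tcp_pos"])
    print("t",round(o["clock"],2),"p",p0.round(4),"yaw",round(np.degrees(np.arctan2(R0[1,0],R0[0,0])),1),"w",round(o["grip_width"],4),"q",np.round(o["joints"],2),"F",np.round(o["contact_force"],1))
    for x,y,z,yaw in wps:
        d=R0.T@(np.array([x,y,z])-p0)/.3; t=R.from_matrix(R0.T@Rt(yaw)).as_rotvec()/(np.pi/2)
        print((x,y,z,yaw),"xyz",d.round(3).tolist(),"rot",t.round(3).tolist(),"dist rows",np.linalg.norm(d)*.3/.0625, abs(t).max()*90/10.7)
E
python3 - <<'E'
from h import *
plan((.40,-.42,.40,-30),(.47,-.30,.40,0))
E
```

```text
t 0.2 p [ 0.2775 -0.6151  0.4041] yaw -65.7 w 0.0857 q [ 1.04  0.48  0.02  1.56 -0.01  1.11 -0.08] F [ 0.  -0.8  1.2]
(0.4, -0.42, 0.4, -30) xyz [-0.425, 0.014, 0.64] rot [-0.0, -0.397, -0.001] dist rows 3.6869796160291783 3.3381768053158036
(0.47, -0.3, 0.4, 0) xyz [-0.694, 0.014, 1.017] rot [-0.0, -0.73, -0.001] dist rows 5.908820317464545 6.141914789924828
```

Call:
{"op": "step_arm", "data": {
  "xyz": [
    [-0.22, 0.01, 0.33],
    [-0.425, 0.014, 0.64],
    [-0.68, 0.014, 0.99],
    [-0.68, 0.014, 0.99],
    [-0.68, 0.014, 0.99],
    [-0.68, 0.014, 0.99],
    [-0.68, 0.014, 0.99],
    [-0.68, 0.014, 0.99]
  ],
  "rotation": [
    [0, -0.11, 0],
    [0, -0.22, 0],
    [0, -0.34, 0],
    [0, -0.45, 0],
    [0, -0.56, 0],
    [0, -0.67, 0],
    [0, -0.73, 0],
    [0, -0.73, 0]
  ],
  "grip": 0.2,
  "force": 30
}}

```text
clock: 1.2
tcp_pos: [0.4644, -0.3068, 0.4]
orientation: [-1.57, 0.001, 0.0]
contact_force: [0.1, -0.4, 0.2]
grip_width: 0.0685
```

```bash
python3 - <<'E'
from h import *
plan((.455,-.05,.40,0),(.434,.0785,.36,0),(.434,.0785,.223,0))
E
```

```text
t 1.2 p [ 0.4644 -0.3068  0.4   ] yaw -0.0 w 0.0685 q [ 0.74  0.31 -0.33  1.83  0.12  1.02  0.36] F [ 0.1 -0.4  0.2]
(0.455, -0.05, 0.4, 0) xyz [-0.032, 0.001, 0.856] rot [-0.001, -0.0, -0.001] dist rows 4.111401911003998 0.005397303532060524
(0.434, 0.0785, 0.36, 0) xyz [-0.102, 0.135, 1.284] rot [-0.001, -0.0, -0.001] dist rows 6.216842287723968 0.005397303532060524
(0.434, 0.0785, 0.223, 0) xyz [-0.101, 0.591, 1.284] rot [-0.001, -0.0, -0.001] dist rows 6.801448113611631 0.005397303532060524
```

Call:
{"op": "step_arm", "data": {
  "xyz": [
    [-0.008, 0, 0.21],
    [-0.016, 0, 0.42],
    [-0.024, 0, 0.63],
    [-0.032, 0, 0.81],
    [-0.045, 0, 0.96],
    [-0.045, 0, 0.96]
  ],
  "rotation": [
    [0, 0, 0],
    [0, 0, 0],
    [0, 0, 0],
    [0, 0, 0],
    [0, 0, 0],
    [0, 0, 0]
  ]
}}

```text
clock: 1.95
tcp_pos: [0.4507, -0.0162, 0.4006]
orientation: [-1.569, -0.001, 0.002]
contact_force: [0.2, -0.5, -0.3]
grip_width: 0.0685
```

```bash
python3 - <<'E'
from h import *
plan((.434,.0785,.36,0),(.434,.0785,.223,0))
E
```

```text
t 1.95 p [ 0.4507 -0.0162  0.4006] yaw 0.1 w 0.0685 q [ 0.39  0.15 -0.53  2.04  0.09  0.97 -0.19] F [ 0.2 -0.5 -0.3]
(0.434, 0.0785, 0.36, 0) xyz [-0.055, 0.136, 0.316] rot [-0.001, 0.001, -0.0] dist rows 1.6709038590761125 0.010892888115975111
(0.434, 0.0785, 0.223, 0) xyz [-0.055, 0.593, 0.315] rot [-0.001, 0.001, -0.0] dist rows 3.2319320677508525 0.010892888115975111
```

Tracking is good; descend on the glue stick.

Call:
{"op": "step_arm", "data": {
  "xyz": [
    [-0.03, 0.05, 0.16],
    [-0.055, 0.1, 0.315],
    [-0.055, 0.1, 0.315],
    [-0.055, 0.25, 0.315],
    [-0.055, 0.4, 0.315],
    [-0.055, 0.52, 0.315],
    [-0.055, 0.59, 0.315],
    [-0.055, 0.59, 0.315],
    [-0.055, 0.59, 0.315]
  ],
  "rotation": [
    [0, 0, 0],
    [0, 0, 0],
    [0, 0, 0],
    [0, 0, 0],
    [0, 0, 0],
    [0, 0, 0],
    [0, 0, 0],
    [0, 0, 0],
    [0, 0, 0]
  ]
}}

```text
clock: 3.08
tcp_pos: [0.4348, 0.0775, 0.2244]
orientation: [-1.57, -0.0, -0.001]
contact_force: [-0.7, 0.2, 0.3]
grip_width: 0.0682
```

Call:
{"op": "step_arm", "data": {
  "xyz": [
    [0, 0, 0],
    [0, 0, 0],
    [0, 0, 0],
    [0, 0, 0],
    [0, 0, 0],
    [0, 0, 0],
    [0, 0, 0]
  ],
  "rotation": [
    [0, 0, 0],
    [0, 0, 0],
    [0, 0, 0],
    [0, 0, 0],
    [0, 0, 0],
    [0, 0, 0],
    [0, 0, 0]
  ],
  "grip": 1,
  "force": 30
}}

```text
clock: 3.95
tcp_pos: [0.4352, 0.0776, 0.2251]
orientation: [-1.57, -0.002, -0.002]
contact_force: [-0.8, -1.1, 7.7]
grip_width: 0.0242
```

```bash
python3 - <<'E'
from bench import r
from h import *
plan((.434,.0785,.33,0),(.45,-.1,.33,0),(.46,-.2,.33,0))
for n in("side","top"): cv2.imwrite(f"pics/{n}1.png",r.grab_frame(n)["pixels"][:,:,::-1])
E
```

```text
t 3.95 p [0.4352 0.0776 0.2251] yaw -0.0 w 0.0242 q [ 0.11  0.43 -0.51  2.21  0.38  0.58 -0.67] F [-0.8 -1.1  7.7]
(0.434, 0.0785, 0.33, 0) xyz [-0.003, -0.35, 0.003] rot [-0.001, -0.0, 0.001] dist rows 1.6791876636172371 0.011445644310487222
(0.45, -0.1, 0.33, 0) xyz [0.05, -0.35, -0.592] rot [-0.001, -0.0, 0.001] dist rows 3.3091455844314983 0.011445644310487222
(0.46, -0.2, 0.33, 0) xyz [0.084, -0.351, -0.925] rot [-0.001, -0.0, 0.001] dist rows 4.765005984441471 0.011445644310487222
```

View pics/side1.png

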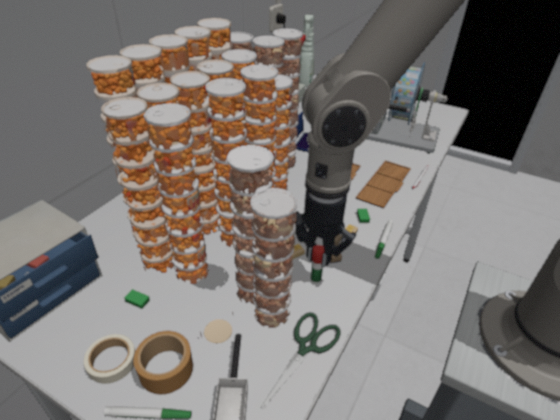

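The arm has closed on the glue stick (red cap at about px 318,250) and the rest is undisturbed. Lift and carry.

Call:
{"op": "step_arm", "data": {
  "xyz": [
    [0, -0.12, 0],
    [0, -0.26, 0],
    [0, -0.35, 0],
    [0.01, -0.35, -0.15],
    [0.03, -0.35, -0.33],
    [0.05, -0.35, -0.53],
    [0.06, -0.35, -0.73],
    [0.08, -0.35, -0.92],
    [0.08, -0.35, -0.99],
    [0.08, -0.35, -0.99]
  ],
  "rotation": [
    [0, 0, 0],
    [0, 0, 0],
    [0, 0, 0],
    [0, 0, 0],
    [0, 0, 0],
    [0, 0, 0],
    [0, 0, 0],
    [0, 0, 0],
    [0, 0, 0],
    [0, 0, 0]
  ]
}}

```text
clock: 5.3
tcp_pos: [0.4584, -0.2211, 0.3295]
orientation: [-1.57, 0.002, -0.004]
contact_force: [-1.0, 0.5, 0.4]
grip_width: 0.0239
```

```bash
python3 - <<'E'
from h import *
plan((.427,-.4106,.33,0),(.427,-.4106,.229,0))
E
```

```text
t 5.3 p [ 0.4584 -0.2211  0.3295] yaw -0.2 w 0.0239 q [ 0.69  0.33 -0.43  2.    0.18  0.85  0.15] F [-1.   0.5  0.4]
(0.427, -0.4106, 0.33, 0) xyz [-0.102, -0.002, -0.632] rot [-0.001, -0.002, 0.001] dist rows 3.073356610068634 0.020742682962754295
(0.427, -0.4106, 0.229, 0) xyz [-0.103, 0.334, -0.632] rot [-0.001, -0.002, 0.001] dist rows 3.46862188476993 0.020742682962754295
```

Call:
{"op": "step_arm", "data": {
  "xyz": [
    [-0.03, 0, -0.18],
    [-0.06, 0, -0.38],
    [-0.1, 0, -0.57],
    [-0.103, 0, -0.632],
    [-0.103, 0, -0.632],
    [-0.103, 0.1, -0.632],
    [-0.103, 0.2, -0.632],
    [-0.103, 0.28, -0.632],
    [-0.103, 0.32, -0.632],
    [-0.103, 0.334, -0.632],
    [-0.103, 0.334, -0.632],
    [-0.103, 0.334, -0.632]
  ],
  "rotation": [
    [0, 0, 0],
    [0, 0, 0],
    [0, 0, 0],
    [0, 0, 0],
    [0, 0, 0],
    [0, 0, 0],
    [0, 0, 0],
    [0, 0, 0],
    [0, 0, 0],
    [0, 0, 0],
    [0, 0, 0],
    [0, 0, 0]
  ]
}}

```text
clock: 6.8
tcp_pos: [0.4273, -0.4106, 0.23]
orientation: [-1.571, 0.001, -0.005]
contact_force: [0.3, -0.1, -0.4]
grip_width: 0.0239
```

```bash
python3 - <<'E'
from bench import r
from h import *
plan((.427,-.4106,.228,0))
f=r.grab_frame("side"); cv2.imwrite(f"pics/side2.png",cv2.resize(f["pixels"][100:250,320:480,::-1],None,fx=4,fy=4))
E
```

```text
t 6.8 p [ 0.4273 -0.4106  0.23  ] yaw -0.2 w 0.0239 q [ 0.9   0.58 -0.31  1.87  0.25  0.73  0.44] F [ 0.3 -0.1 -0.4]
(0.427, -0.4106, 0.228, 0) xyz [-0.001, 0.007, -0.0] rot [-0.0, -0.002, 0.002] dist rows 0.03192181636370104 0.020722896303988502
```

View pics/side2.png

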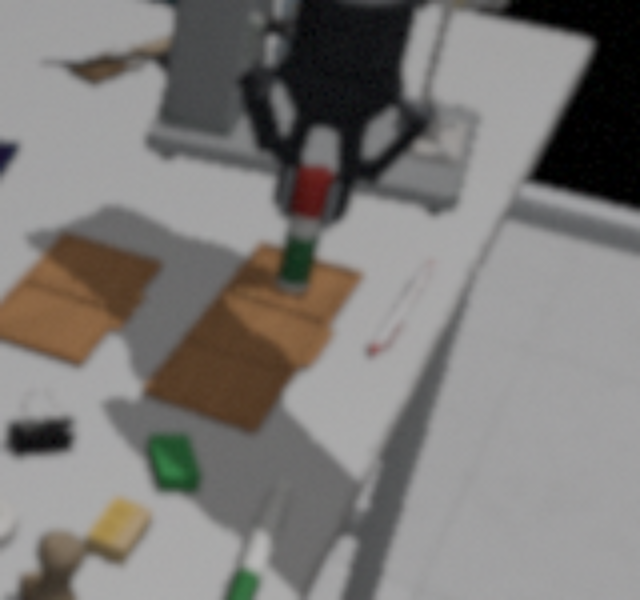

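Glue stick is upright over the far bay (foot at crop px 292,285, bay centre about 294,282). Lower and release.

Call:
{"op": "step_arm", "data": {
  "xyz": [
    [0, 0.006, 0],
    [0, 0.008, 0],
    [0, 0.008, 0]
  ],
  "rotation": [
    [0, 0, 0],
    [0, 0, 0],
    [0, 0, 0]
  ]
}}

```text
clock: 7.22
tcp_pos: [0.4273, -0.411, 0.2282]
orientation: [-1.572, 0.001, -0.006]
contact_force: [-1.0, 0.5, 5.9]
grip_width: 0.0237
```

Call:
{"op": "step_arm", "data": {
  "xyz": [
    [0, 0, 0],
    [0, 0, 0],
    [0, 0, 0],
    [0, 0, 0],
    [0, -0.1, 0],
    [0, -0.25, 0],
    [0, -0.38, 0],
    [0, -0.38, 0]
  ],
  "rotation": [
    [0, 0, 0],
    [0, 0, 0],
    [0, 0, 0],
    [0, 0, 0],
    [0, 0, 0],
    [0, 0, 0],
    [0, 0, 0],
    [0, 0, 0]
  ],
  "grip": 0.35
}}

```text
clock: 8.22
tcp_pos: [0.428, -0.4115, 0.3456]
orientation: [-1.576, -0.003, -0.01]
contact_force: [-0.2, -0.0, 0.0]
grip_width: 0.0558
```

```bash
python3 - <<'E'
from bench import r
from h import *
plan((.46,-.22,.33,20),(.4357,-.0068,.30,38))
f=r.grab_frame("side"); cv2.imwrite(f"pics/side3.png",cv2.resize(f["pixels"][100:250,320:480,::-1],None,fx=4,fy=4))
E
```

```text
t 8.22 p [ 0.428  -0.4115  0.3456] yaw -0.3 w 0.0558 q [ 0.94  0.43 -0.36  1.8   0.18  0.94  0.5 ] F [-0.2 -0.   0. ]
(0.46, -0.22, 0.33, 20) xyz [0.104, 0.05, 0.639] rot [0.004, -0.225, 0.005] dist rows 3.1159089957262096 1.8929047860172472
(0.4357, -0.0068, 0.3, 38) xyz [0.019, 0.145, 1.35] rot [0.005, -0.425, 0.004] dist rows 6.51666492635285 3.5751343677154415
```

View pics/side3.png

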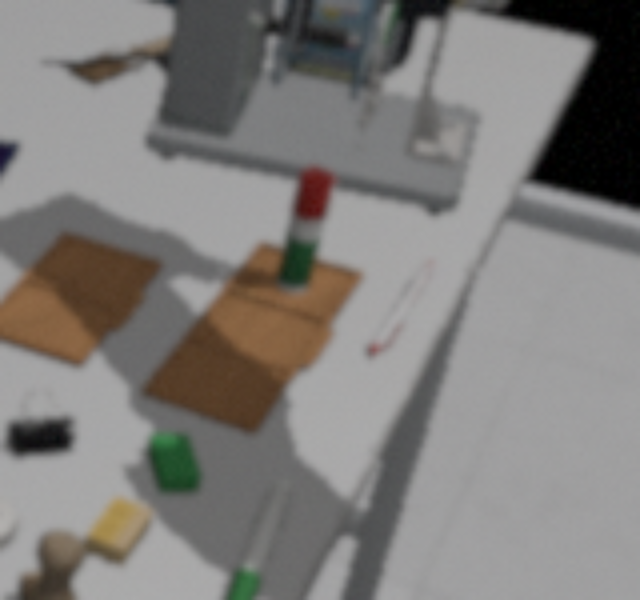

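Glue stick stands upright mid-bay. Next the stamp.

Call:
{"op": "step_arm", "data": {
  "xyz": [
    [0.03, 0.02, 0.2],
    [0.08, 0.05, 0.4],
    [0.1, 0.05, 0.6],
    [0.08, 0.08, 0.78],
    [0.05, 0.1, 0.93],
    [0.03, 0.1, 0.98],
    [0.03, 0.1, 0.98]
  ],
  "rotation": [
    [0, -0.1, 0],
    [0, -0.2, 0],
    [0, -0.3, 0],
    [0, -0.4, 0],
    [0, -0.48, 0],
    [0, -0.48, 0],
    [0, -0.48, 0]
  ]
}}

```text
clock: 9.15
tcp_pos: [0.4372, -0.1169, 0.3122]
orientation: [-1.494, -0.589, 0.584]
contact_force: [0.2, -1.0, -0.4]
grip_width: 0.0556
```

```bash
python3 - <<'E'
from h import *
plan((.4357,-.007,.30,44),(.4357,-.007,.202,44))
E
```

```text
t 9.15 p [ 0.4372 -0.1169  0.3122] yaw 43.0 w 0.0556 q [ 0.68  0.3  -0.64  2.13  0.26  0.78  0.63] F [ 0.2 -1.  -0.4]
(0.4357, -0.007, 0.3, 44) xyz [0.246, 0.04, 0.272] rot [0.003, -0.012, 0.001] dist rows 1.7698322576259278 0.09744617065055015
(0.4357, -0.007, 0.202, 44) xyz [0.246, 0.366, 0.273] rot [0.003, -0.012, 0.001] dist rows 2.4907484854796933 0.09744617065055015
```

Call:
{"op": "step_arm", "data": {
  "xyz": [
    [0.12, 0.02, 0.13],
    [0.246, 0.04, 0.272],
    [0.246, 0.04, 0.272],
    [0.246, 0.04, 0.272],
    [0.246, 0.15, 0.272],
    [0.246, 0.26, 0.272],
    [0.246, 0.34, 0.272],
    [0.246, 0.366, 0.272],
    [0.246, 0.366, 0.272],
    [0.246, 0.366, 0.272]
  ],
  "rotation": [
    [0, -0.01, 0],
    [0, -0.012, 0],
    [0, -0.012, 0],
    [0, -0.012, 0],
    [0, -0.012, 0],
    [0, -0.012, 0],
    [0, -0.012, 0],
    [0, -0.012, 0],
    [0, -0.012, 0],
    [0, -0.012, 0]
  ]
}}

```text
clock: 10.4
tcp_pos: [0.4366, -0.0077, 0.2029]
orientation: [-1.491, -0.604, 0.597]
contact_force: [-0.5, 0.6, 0.8]
grip_width: 0.0557
```

Call:
{"op": "step_arm", "data": {
  "xyz": [
    [0, 0, 0],
    [0, 0, 0],
    [0, 0, 0],
    [0, 0, 0],
    [0, 0, 0]
  ],
  "rotation": [
    [0, 0, 0],
    [0, 0, 0],
    [0, 0, 0],
    [0, 0, 0],
    [0, 0, 0]
  ],
  "grip": 1,
  "force": 30
}}

```text
clock: 11.02
tcp_pos: [0.437, -0.0077, 0.2037]
orientation: [-1.492, -0.605, 0.597]
contact_force: [-1.1, -0.9, 7.3]
grip_width: 0.0236
```

```bash
python3 - <<'E'
from h import *
plan((.4357,-.007,.31,44),(.47,-.17,.31,20), (.556,-.346,.31,0))
E
```

```text
t 11.03 p [ 0.437  -0.0077  0.2037] yaw 44.0 w 0.0236 q [ 0.34  0.48 -0.56  2.23  0.5   0.55  0.17] F [-1.1 -0.9  7.3]
(0.4357, -0.007, 0.31, 44) xyz [-0.001, -0.354, 0.002] rot [0.005, -0.0, 0.002] dist rows 1.7004931427186882 0.03997063598854108
(0.47, -0.17, 0.31, 20) xyz [-0.296, -0.351, -0.468] rot [0.004, 0.266, 0.003] dist rows 3.148561168415179 2.2414492415888105
(0.556, -0.346, 0.31, 0) xyz [-0.497, -0.347, -1.089] rot [0.004, 0.489, 0.003] dist rows 5.984581585639693 4.11059813555015
```

Call:
{"op": "step_arm", "data": {
  "xyz": [
    [0, -0.12, 0],
    [0, -0.26, 0],
    [0, -0.35, 0],
    [-0.1, -0.35, -0.14],
    [-0.2, -0.35, -0.32],
    [-0.3, -0.35, -0.47],
    [-0.36, -0.35, -0.66],
    [-0.43, -0.35, -0.85],
    [-0.48, -0.35, -0.99],
    [-0.48, -0.35, -0.99]
  ],
  "rotation": [
    [0, 0, 0],
    [0, 0, 0],
    [0, 0, 0],
    [0, 0.1, 0],
    [0, 0.2, 0],
    [0, 0.3, 0],
    [0, 0.4, 0],
    [0, 0.48, 0],
    [0, 0.487, 0],
    [0, 0.487, 0]
  ]
}}

```text
clock: 12.28
tcp_pos: [0.5389, -0.3248, 0.3103]
orientation: [-1.576, -0.004, -0.008]
contact_force: [-0.6, 0.8, -0.3]
grip_width: 0.0238
```

```bash
python3 - <<'E'
from h import *
plan((.5565,-.346,.31,0),(.5565,-.346,.209,0))
E
```

```text
t 12.28 p [ 0.5389 -0.3248  0.3103] yaw -0.1 w 0.0238 q [ 0.73  0.53 -0.39  1.74  0.25  0.91  0.24] F [-0.6  0.8 -0.3]
(0.5565, -0.346, 0.31, 0) xyz [0.059, 0.002, -0.07] rot [0.003, -0.002, 0.005] dist rows 0.44007277989154003 0.040042014255388565
(0.5565, -0.346, 0.209, 0) xyz [0.056, 0.338, -0.069] rot [0.003, -0.002, 0.005] dist rows 1.6795497333409175 0.040042014255388565
```

Call:
{"op": "step_arm", "data": {
  "xyz": [
    [0.056, 0, -0.07],
    [0.056, 0, -0.07],
    [0.056, 0.1, -0.07],
    [0.056, 0.2, -0.07],
    [0.056, 0.29, -0.07],
    [0.056, 0.33, -0.07],
    [0.056, 0.343, -0.07],
    [0.056, 0.346, -0.07],
    [0.056, 0.346, -0.07]
  ],
  "rotation": [
    [0, 0, 0.003],
    [0, 0, 0.003],
    [0, 0, 0.003],
    [0, 0, 0.003],
    [0, 0, 0.003],
    [0, 0, 0.003],
    [0, 0, 0.003],
    [0, 0, 0.003],
    [0, 0, 0.003]
  ]
}}

```text
clock: 13.4
tcp_pos: [0.5568, -0.3466, 0.2078]
orientation: [-1.577, -0.001, -0.005]
contact_force: [0.2, 0.0, -0.7]
grip_width: 0.0237
```

```bash
python3 - <<'E'
from bench import r
from h import *
plan((.5565,-.346,.207,0))
f=r.grab_frame("side"); cv2.imwrite(f"pics/side4.png",cv2.resize(f["pixels"][100:250,290:450,::-1],None,fx=4,fy=4))
E
```

```text
t 13.4 p [ 0.5568 -0.3466  0.2078] yaw -0.1 w 0.0237 q [ 0.7   0.69 -0.34  1.72  0.31  0.77  0.21] F [ 0.2  0.  -0.7]
(0.5565, -0.346, 0.207, 0) xyz [-0.001, 0.003, 0.002] rot [0.004, -0.002, 0.003] dist rows 0.015737999330512592 0.03177798526966264
```

View pics/side4.png

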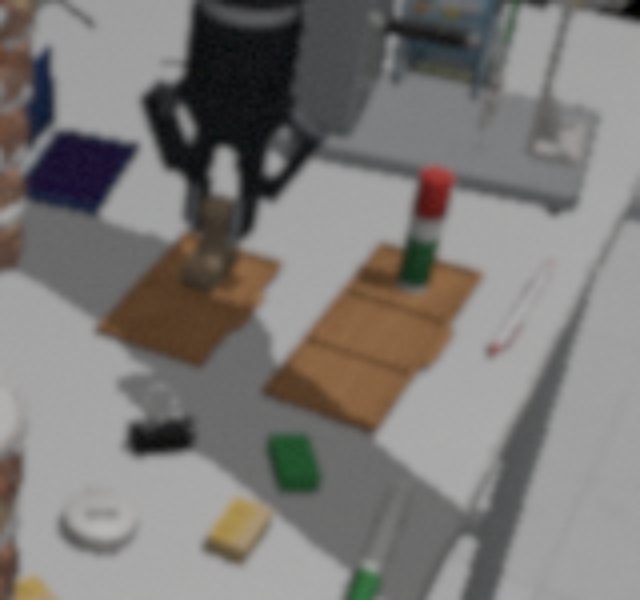

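The stamp hangs upright over the far bay of the two-bay tray (block at crop px 208,276, bay centre about 213,275). Set it down.

Call:
{"op": "step_arm", "data": {
  "xyz": [
    [0, 0.004, 0],
    [0, 0.005, 0],
    [0, 0.005, 0]
  ],
  "rotation": [
    [0, 0, 0],
    [0, 0, 0],
    [0, 0, 0]
  ]
}}

```text
clock: 13.82
tcp_pos: [0.5571, -0.3467, 0.2069]
orientation: [-1.577, -0.002, -0.006]
contact_force: [-0.6, 0.1, 4.7]
grip_width: 0.0238
```

Call:
{"op": "step_arm", "data": {
  "xyz": [
    [0, 0, 0],
    [0, 0, 0],
    [0, 0, 0],
    [0, 0, 0],
    [0, -0.1, 0],
    [0, -0.25, 0],
    [0, -0.33, 0],
    [0, -0.33, 0]
  ],
  "rotation": [
    [0, 0, 0],
    [0, 0, 0],
    [0, 0, 0],
    [0, 0, 0],
    [0, 0, 0],
    [0, 0, 0],
    [0, 0, 0],
    [0, 0, 0]
  ],
  "grip": 0.4
}}

```text
clock: 14.82
tcp_pos: [0.5573, -0.3464, 0.3081]
orientation: [-1.579, -0.005, -0.009]
contact_force: [-0.0, -1.0, -0.4]
grip_width: 0.0516
```

```bash
python3 - <<'E'
from bench import r
from h import *
plan((.47,-.20,.29,0),(.4305,-.0905,.27,0))
f=r.grab_frame("side"); cv2.imwrite(f"pics/side5.png",cv2.resize(f["pixels"][100:250,290:450,::-1],None,fx=4,fy=4))
E
```

```text
t 14.82 p [ 0.5573 -0.3464  0.3081] yaw -0.2 w 0.0516 q [ 0.73  0.57 -0.38  1.67  0.26  0.94  0.25] F [-0.  -1.  -0.4]
(0.47, -0.2, 0.29, 0) xyz [-0.293, 0.054, 0.488] rot [0.005, -0.002, 0.006] dist rows 2.741678361609267 0.047107581424258596
(0.4305, -0.0905, 0.27, 0) xyz [-0.426, 0.116, 0.853] rot [0.005, -0.002, 0.006] dist rows 4.609071709070866 0.047107581424258596
```

View pics/side5.png

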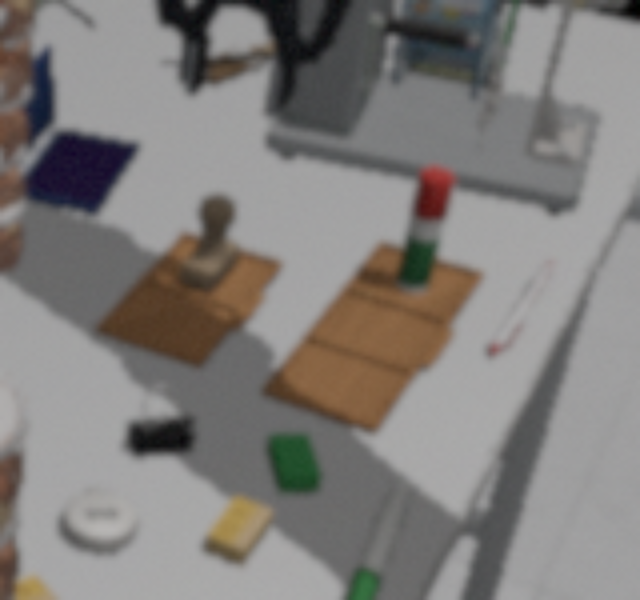

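Call:
{"op": "step_arm", "data": {
  "xyz": [
    [-0.1, 0.02, 0.16],
    [-0.2, 0.05, 0.33],
    [-0.3, 0.06, 0.5],
    [-0.37, 0.09, 0.68],
    [-0.426, 0.116, 0.853],
    [-0.426, 0.116, 0.853],
    [-0.426, 0.116, 0.853]
  ],
  "rotation": [
    [0.005, 0, 0.005],
    [0.005, 0, 0.005],
    [0.005, 0, 0.005],
    [0.005, 0, 0.005],
    [0.005, 0, 0.005],
    [0.005, 0, 0.005],
    [0.005, 0, 0.005]
  ]
}}

```text
clock: 15.75
tcp_pos: [0.4296, -0.0905, 0.2682]
orientation: [-1.57, 0.004, 0.0]
contact_force: [0.7, -0.1, -1.0]
grip_width: 0.0513
```

```bash
python3 - <<'E'
from h import *
plan((.4303,-.0905,.176,0))
E
```

```text
t 15.75 p [ 0.4296 -0.0905  0.2682] yaw -0.1 w 0.0513 q [ 0.48  0.33 -0.47  2.19  0.24  0.67 -0.17] F [ 0.7 -0.1 -1. ]
(0.4303, -0.0905, 0.176, 0) xyz [0.003, 0.307, -0.0] rot [-0.0, -0.002, -0.002] dist rows 1.4755870723132982 0.016121058967987312
```

Call:
{"op": "step_arm", "data": {
  "xyz": [
    [0.003, 0.1, 0],
    [0.003, 0.2, 0],
    [0.003, 0.27, 0],
    [0.003, 0.3, 0],
    [0.003, 0.309, 0],
    [0.003, 0.309, 0],
    [0.003, 0.309, 0]
  ],
  "rotation": [
    [0, 0, 0],
    [0, 0, 0],
    [0, 0, 0],
    [0, 0, 0],
    [0, 0, 0],
    [0, 0, 0],
    [0, 0, 0]
  ]
}}

```text
clock: 16.62
tcp_pos: [0.4306, -0.0906, 0.1762]
orientation: [-1.57, 0.003, -0.001]
contact_force: [0.1, -0.6, -0.5]
grip_width: 0.0507
```

Call:
{"op": "step_arm", "data": {
  "xyz": [
    [0, 0, 0],
    [0, 0, 0],
    [0, 0, 0],
    [0, 0, 0],
    [0, 0, 0]
  ],
  "rotation": [
    [0, 0, 0],
    [0, 0, 0],
    [0, 0, 0],
    [0, 0, 0],
    [0, 0, 0]
  ],
  "grip": 1,
  "force": 25
}}

```text
clock: 17.25
tcp_pos: [0.4309, -0.0907, 0.1767]
orientation: [-1.571, 0.003, -0.002]
contact_force: [-0.5, -0.5, 5.4]
grip_width: 0.0242
```

```bash
python3 - <<'E'
from bench import r
from h import *
plan((.4303,-.0905,.27,0),(.44,-.15,.27,0),(.431,-.267,.27,0))
f=r.grab_frame("side"); cv2.imwrite(f"pics/side6.png",cv2.resize(f["pixels"][150:300,290:450,::-1],None,fx=4,fy=4))
E
```

```text
t 17.25 p [ 0.4309 -0.0907  0.1767] yaw -0.2 w 0.0242 q [ 0.37  0.51 -0.36  2.24  0.4   0.46 -0.32] F [-0.5 -0.5  5.4]
(0.4303, -0.0905, 0.27, 0) xyz [-0.002, -0.311, 0.001] rot [-0.0, -0.002, -0.0] dist rows 1.4924142433159826 0.0149992586610758
(0.44, -0.15, 0.27, 0) xyz [0.031, -0.311, -0.198] rot [-0.0, -0.002, -0.0] dist rows 1.774830264322971 0.0149992586610758
(0.431, -0.267, 0.27, 0) xyz [0.002, -0.311, -0.588] rot [-0.0, -0.002, -0.0] dist rows 3.191797680603729 0.0149992586610758
```

View pics/side6.png

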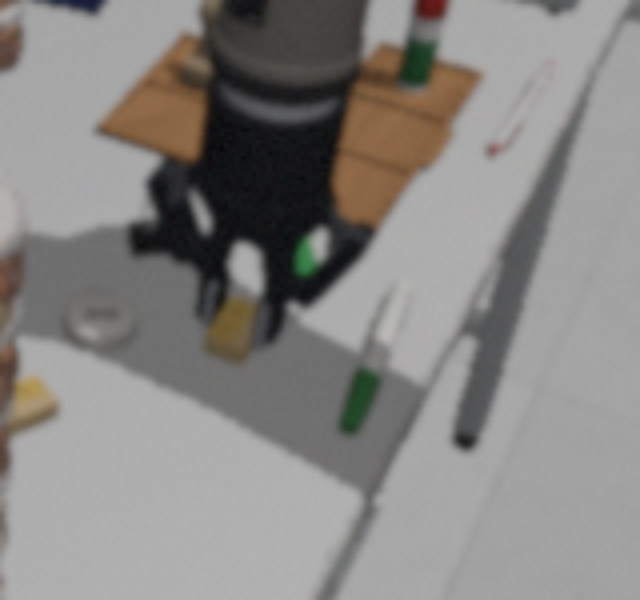

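The pad (crop px 233,330) is between the fingers. Carry to the near bay of the three-bay tray.

Call:
{"op": "step_arm", "data": {
  "xyz": [
    [0, -0.12, 0],
    [0, -0.24, 0],
    [0, -0.31, -0.04],
    [0.01, -0.31, -0.2],
    [0.01, -0.31, -0.38],
    [0, -0.31, -0.52],
    [0.002, -0.31, -0.588],
    [0.002, -0.31, -0.588],
    [0.002, -0.31, -0.588]
  ],
  "rotation": [
    [0, 0, 0],
    [0, 0, 0],
    [0, 0, 0],
    [0, 0, 0],
    [0, 0, 0],
    [0, 0, 0],
    [0, 0, 0],
    [0, 0, 0],
    [0, 0, 0]
  ]
}}

```text
clock: 18.42
tcp_pos: [0.4311, -0.2659, 0.2697]
orientation: [-1.57, 0.002, -0.001]
contact_force: [0.1, 0.7, 0.1]
grip_width: 0.0244
```

```bash
python3 - <<'E'
from bench import r
from h import *
plan((.431,-.267,.1805,-1.5))
f=r.grab_frame("side"); cv2.imwrite(f"pics/side7.png",cv2.resize(f["pixels"][100:250,290:450,::-1],None,fx=4,fy=4))
E
```

```text
t 18.43 p [ 0.4311 -0.2659  0.2697] yaw -0.1 w 0.0244 q [ 0.77  0.42 -0.42  2.05  0.25  0.73  0.2 ] F [0.1 0.7 0.1]
(0.431, -0.267, 0.1805, -1.5) xyz [-0.0, 0.297, -0.004] rot [-0.0, 0.016, -0.001] dist rows 1.427441324007604 0.1319212298540377
```

View pics/side7.png

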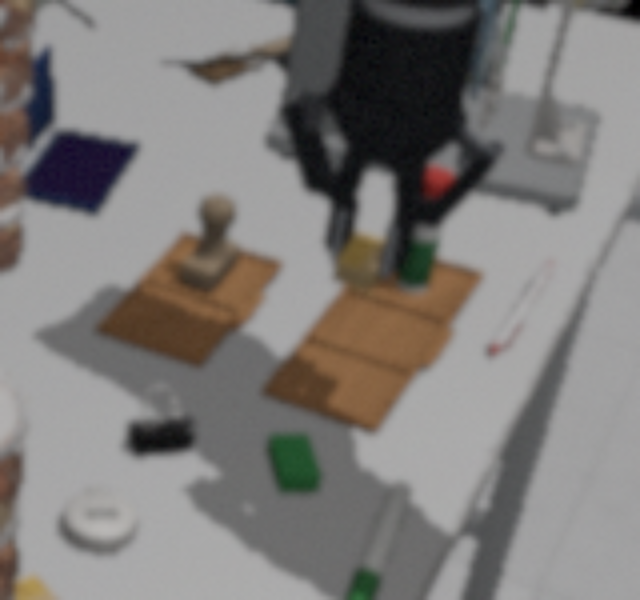

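The pad is held level; all else is in place. Lower to the floor, release, retreat.

Call:
{"op": "step_arm", "data": {
  "xyz": [
    [0, 0.1, -0.003],
    [0, 0.2, -0.003],
    [0, 0.26, -0.003],
    [0, 0.288, -0.003],
    [0, 0.298, -0.003],
    [0, 0.3, -0.003],
    [0, 0.3, -0.003]
  ],
  "rotation": [
    [0, 0.016, 0],
    [0, 0.016, 0],
    [0, 0.016, 0],
    [0, 0.016, 0],
    [0, 0.016, 0],
    [0, 0.016, 0],
    [0, 0.016, 0]
  ]
}}

```text
clock: 19.35
tcp_pos: [0.4313, -0.2667, 0.1803]
orientation: [-1.571, 0.02, -0.021]
contact_force: [0.7, -0.6, -0.9]
grip_width: 0.0241
```

Call:
{"op": "step_arm", "data": {
  "xyz": [
    [0, 0, 0],
    [0, 0, 0],
    [0, 0, 0],
    [0, -0.03, 0],
    [0, -0.1, 0],
    [0, -0.25, 0],
    [0, -0.35, 0],
    [0, -0.35, 0]
  ],
  "rotation": [
    [0, 0, 0],
    [0, 0, 0],
    [0, 0, 0],
    [0, 0, 0],
    [0, 0, 0],
    [0, 0, 0],
    [0, 0, 0],
    [0, 0, 0]
  ],
  "grip": 0.58
}}

```text
clock: 20.35
tcp_pos: [0.4322, -0.2671, 0.2881]
orientation: [-1.573, 0.017, -0.024]
contact_force: [0.5, 0.5, -0.5]
grip_width: 0.0358
```

```bash
python3 - <<'E'
from bench import r
from h import *
plan((.45,-.17,.29,20),(.5034,-.053,.27,39),(.5034,-.053,.179,39))
f=r.grab_frame("side"); cv2.imwrite(f"pics/side8.png",cv2.resize(f["pixels"][100:250,290:450,::-1],None,fx=4,fy=4))
E
```

```text
t 20.35 p [ 0.4322 -0.2671  0.2881] yaw -1.5 w 0.0358 q [ 0.79  0.39 -0.43  2.03  0.23  0.76  0.19] F [ 0.5  0.5 -0.5]
(0.45, -0.17, 0.29, 20) xyz [0.051, -0.007, 0.325] rot [0.002, -0.239, 0.003] dist rows 1.5792268302958488 2.010550575971199
(0.5034, -0.053, 0.27, 39) xyz [0.218, 0.06, 0.72] rot [0.003, -0.45, 0.002] dist rows 3.6212525708687417 3.7862469478197003
(0.5034, -0.053, 0.179, 39) xyz [0.217, 0.363, 0.721] rot [0.003, -0.45, 0.002] dist rows 4.009739415764592 3.7862469478197003
```

View pics/side8.png

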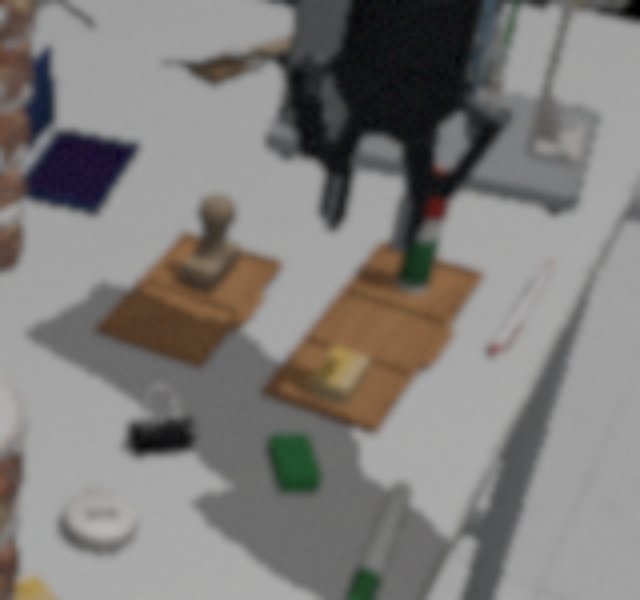

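Pad lies flat mid-bay (crop px 340,372). Next the counter.

Call:
{"op": "step_arm", "data": {
  "xyz": [
    [0.05, 0, 0.15],
    [0.05, 0, 0.32],
    [0.1, 0.01, 0.45],
    [0.16, 0.03, 0.58],
    [0.217, 0.05, 0.722],
    [0.217, 0.05, 0.722],
    [0.217, 0.05, 0.722]
  ],
  "rotation": [
    [0, -0.1, 0],
    [0, -0.2, 0],
    [0, -0.3, 0],
    [0, -0.4, 0],
    [0, -0.45, 0],
    [0, -0.45, 0],
    [0, -0.45, 0]
  ],
  "grip": 0.2
}}

```text
clock: 21.28
tcp_pos: [0.5018, -0.0524, 0.2705]
orientation: [-1.506, -0.532, 0.533]
contact_force: [-0.7, -0.9, 0.4]
grip_width: 0.0683
```

```bash
python3 - <<'E'
from h import *
plan((.503,-.0525,.175,39))
E
```

```text
t 21.27 p [ 0.5018 -0.0524  0.2705] yaw 39.0 w 0.0683 q [ 0.49  0.45 -0.63  2.04  0.38  0.76  0.31] F [-0.7 -0.9  0.4]
(0.503, -0.0525, 0.175, 39) xyz [0.003, 0.318, -0.002] rot [0.001, -0.0, -0.001] dist rows 1.5280531227913434 0.006854808282942833
```

Call:
{"op": "step_arm", "data": {
  "xyz": [
    [0.003, 0.1, -0.002],
    [0.003, 0.2, -0.002],
    [0.003, 0.27, -0.002],
    [0.003, 0.305, -0.002],
    [0.003, 0.317, -0.002],
    [0.003, 0.319, -0.002],
    [0.003, 0.319, -0.002]
  ],
  "rotation": [
    [0, 0, 0],
    [0, 0, 0],
    [0, 0, 0],
    [0, 0, 0],
    [0, 0, 0],
    [0, 0, 0],
    [0, 0, 0]
  ]
}}

```text
clock: 22.15
tcp_pos: [0.5031, -0.0526, 0.1754]
orientation: [-1.507, -0.533, 0.532]
contact_force: [0.3, -0.4, 0.1]
grip_width: 0.068
```

Call:
{"op": "step_arm", "data": {
  "xyz": [
    [0, 0, 0],
    [0, 0, 0],
    [0, 0, 0],
    [0, 0, 0],
    [0, 0, 0]
  ],
  "rotation": [
    [0, 0, 0],
    [0, 0, 0],
    [0, 0, 0],
    [0, 0, 0],
    [0, 0, 0]
  ],
  "grip": 1,
  "force": 40
}}

```text
clock: 22.78
tcp_pos: [0.5034, -0.0526, 0.1763]
orientation: [-1.508, -0.533, 0.531]
contact_force: [-1.2, 0.8, 6.8]
grip_width: 0.0432
```

```bash
python3 - <<'E'
from bench import r
from h import *
plan((.503,-.0525,.27,39),(.46,-.18,.28,20),(.432,-.336,.28,0))
f=r.grab_frame("side"); cv2.imwrite(f"pics/side9.png",cv2.resize(f["pixels"][150:300,270:430,::-1],None,fx=4,fy=4))
E
```

```text
t 22.77 p [ 0.5034 -0.0526  0.1763] yaw 39.0 w 0.0432 q [ 0.39  0.6  -0.51  2.08  0.54  0.58  0.18] F [-1.2  0.8  6.8]
(0.503, -0.0525, 0.27, 39) xyz [-0.001, -0.312, 0.0] rot [0.002, -0.0, 0.0] dist rows 1.4998811209311864 0.017150762487223272
(0.46, -0.18, 0.28, 20) xyz [-0.379, -0.345, -0.24] rot [0.002, 0.211, 0.0] dist rows 2.7191488076563015 1.7716862776532523
(0.432, -0.336, 0.28, 0) xyz [-0.779, -0.344, -0.586] rot [0.002, 0.433, 0.001] dist rows 4.9622714302613655 3.640843513038324
```

View pics/side9.png

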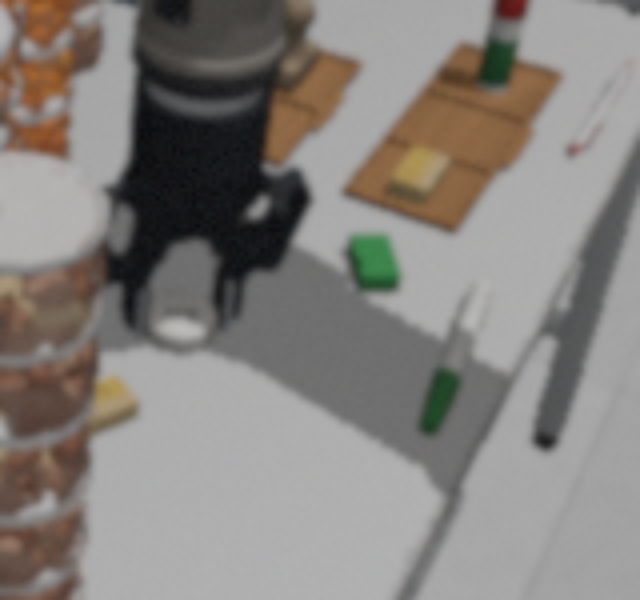

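Counter gripped across its case (crop px 180,328). Carry to the middle bay.

Call:
{"op": "step_arm", "data": {
  "xyz": [
    [0, -0.1, 0],
    [0, -0.22, 0],
    [0, -0.32, 0],
    [-0.13, -0.34, -0.08],
    [-0.27, -0.34, -0.16],
    [-0.38, -0.34, -0.24],
    [-0.52, -0.34, -0.36],
    [-0.66, -0.34, -0.48],
    [-0.775, -0.34, -0.585],
    [-0.775, -0.34, -0.585],
    [-0.775, -0.34, -0.585]
  ],
  "rotation": [
    [0, 0, 0],
    [0, 0, 0],
    [0, 0, 0],
    [0, 0.07, 0],
    [0, 0.14, 0],
    [0, 0.21, 0],
    [0, 0.29, 0],
    [0, 0.38, 0],
    [0, 0.44, 0],
    [0, 0.44, 0],
    [0, 0.44, 0]
  ]
}}

```text
clock: 24.2
tcp_pos: [0.4328, -0.3342, 0.2787]
orientation: [-1.572, 0.006, -0.01]
contact_force: [1.4, 0.1, -0.4]
grip_width: 0.0432
```

```bash
python3 - <<'E'
from bench import r
from h import *
plan((.4293,-.3346,.28,-1),(.4293,-.3346,.180,-1))
f=r.grab_frame("side"); cv2.imwrite(f"pics/side10.png",cv2.resize(f["pixels"][100:250,290:450,::-1],None,fx=4,fy=4))
E
```

```text
t 24.2 p [ 0.4328 -0.3342  0.2787] yaw -0.6 w 0.0432 q [ 0.87  0.46 -0.41  1.95  0.25  0.78  0.31] F [ 1.4  0.1 -0.4]
(0.4293, -0.3346, 0.28, -1) xyz [-0.012, -0.004, -0.001] rot [0.001, 0.005, 0.001] dist rows 0.05936381208504562 0.03845354186995297
(0.4293, -0.3346, 0.18, -1) xyz [-0.012, 0.329, -0.001] rot [0.001, 0.005, 0.001] dist rows 1.580276619814837 0.03845354186995297
```

View pics/side10.png

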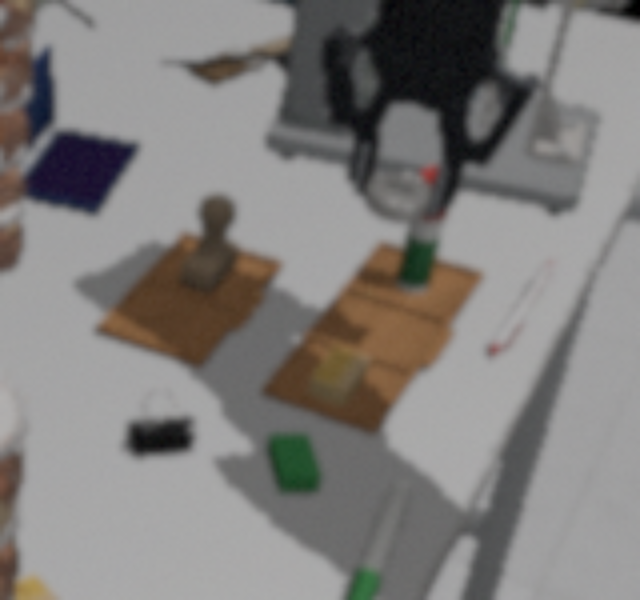

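Counter is held level. Lower and release.

Call:
{"op": "step_arm", "data": {
  "xyz": [
    [-0.012, 0.09, -0.001],
    [-0.012, 0.19, -0.001],
    [-0.012, 0.26, -0.001],
    [-0.012, 0.31, -0.001],
    [-0.012, 0.327, -0.001],
    [-0.012, 0.33, -0.001],
    [-0.012, 0.33, -0.001]
  ],
  "rotation": [
    [0, 0.005, 0],
    [0, 0.005, 0],
    [0, 0.005, 0],
    [0, 0.005, 0],
    [0, 0.005, 0],
    [0, 0.005, 0],
    [0, 0.005, 0]
  ]
}}

```text
clock: 25.12
tcp_pos: [0.43, -0.3341, 0.1804]
orientation: [-1.573, 0.011, -0.016]
contact_force: [-0.3, 1.0, -0.9]
grip_width: 0.043
```

Call:
{"op": "step_arm", "data": {
  "xyz": [
    [0, 0, 0],
    [0, 0, 0],
    [0, 0, 0],
    [0, -0.03, 0],
    [0, -0.1, 0],
    [0, -0.25, 0],
    [0, -0.35, 0],
    [0, -0.35, 0]
  ],
  "rotation": [
    [0, 0, 0],
    [0, 0, 0],
    [0, 0, 0],
    [0, 0, 0],
    [0, 0, 0],
    [0, 0, 0],
    [0, 0, 0],
    [0, 0, 0]
  ],
  "grip": 0.35
}}

```text
clock: 26.12
tcp_pos: [0.4305, -0.3344, 0.2884]
orientation: [-1.576, 0.007, -0.019]
contact_force: [-0.5, 0.1, -0.2]
grip_width: 0.0556
```

```bash
python3 - <<'E'
from bench import r
from h import *
plan((.45,-.15,.29,-10),(.45,-.07,.29,-20),(.513,.0365,.27,-30))
f=r.grab_frame("side"); cv2.imwrite(f"pics/side11.png",cv2.resize(f["pixels"][100:250,290:450,::-1],None,fx=4,fy=4))
E
```

```text
t 26.12 p [ 0.4305 -0.3344  0.2884] yaw -1.0 w 0.0556 q [ 0.88  0.44 -0.42  1.95  0.25  0.79  0.31] F [-0.5  0.1 -0.2]
(0.45, -0.15, 0.29, -10) xyz [0.055, -0.008, 0.616] rot [0.003, 0.1, 0.005] dist rows 2.966529905346298 0.8437774137264397
(0.45, -0.07, 0.29, -20) xyz [0.05, -0.01, 0.882] rot [0.003, 0.211, 0.005] dist rows 4.2415470906333015 1.7783500908070116
(0.513, 0.0365, 0.27, -30) xyz [0.253, 0.057, 1.241] rot [0.002, 0.323, 0.006] dist rows 6.086096950111406 2.712922688808309
```

View pics/side11.png

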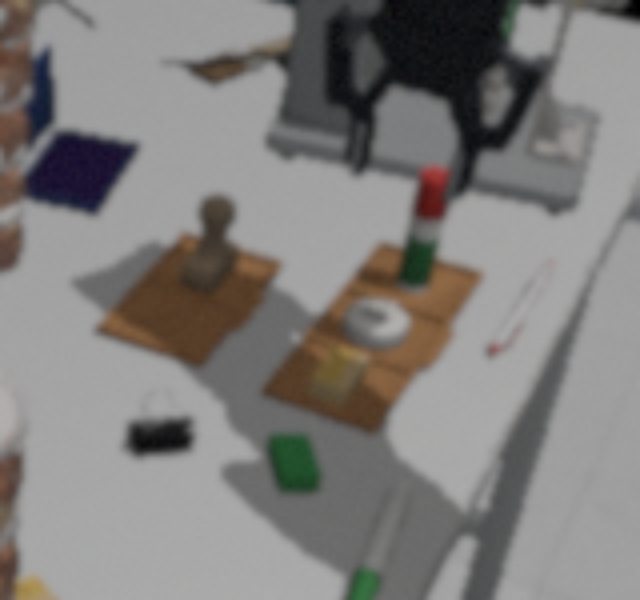

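Counter lies flat mid-bay (crop px 378,322). Last, pad at (0.513, 0.0365).

Call:
{"op": "step_arm", "data": {
  "xyz": [
    [0.02, 0, 0.2],
    [0.05, 0, 0.4],
    [0.055, 0, 0.6],
    [0.05, 0, 0.79],
    [0.08, 0, 0.95],
    [0.13, 0, 0.99],
    [0.13, 0, 0.99]
  ],
  "rotation": [
    [0, 0.05, 0],
    [0, 0.1, 0],
    [0, 0.15, 0],
    [0, 0.21, 0],
    [0, 0.28, 0],
    [0, 0.32, 0],
    [0, 0.32, 0]
  ]
}}

```text
clock: 27.05
tcp_pos: [0.4742, -0.0366, 0.2851]
orientation: [-1.535, 0.401, -0.409]
contact_force: [0.2, -0.5, -0.4]
grip_width: 0.0558
```

```bash
python3 - <<'E'
from h import *
plan((.513,.0365,.26,-30),(.513,.0365,.1755,-30))
E
```

```text
t 27.05 p [ 0.4742 -0.0366  0.2851] yaw -29.6 w 0.0558 q [ 0.29  0.35 -0.41  2.11  0.21  0.72 -0.77] F [ 0.2 -0.5 -0.4]
(0.513, 0.0365, 0.26, -30) xyz [-0.008, 0.084, 0.276] rot [0.001, 0.005, 0.003] dist rows 1.383969717040322 0.04025999326317444
(0.513, 0.0365, 0.1755, -30) xyz [-0.01, 0.365, 0.276] rot [0.001, 0.005, 0.003] dist rows 2.197843826269548 0.04025999326317444
```

Call:
{"op": "step_arm", "data": {
  "xyz": [
    [0, 0.04, 0.14],
    [-0.008, 0.08, 0.276],
    [-0.008, 0.08, 0.276],
    [-0.008, 0.18, 0.276],
    [-0.01, 0.27, 0.276],
    [-0.01, 0.335, 0.276],
    [-0.01, 0.36, 0.276],
    [-0.01, 0.366, 0.276],
    [-0.01, 0.366, 0.276]
  ],
  "rotation": [
    [0, 0.005, 0.002],
    [0, 0.005, 0.002],
    [0, 0.005, 0.002],
    [0, 0.005, 0.002],
    [0, 0.005, 0.002],
    [0, 0.005, 0.002],
    [0, 0.005, 0.002],
    [0, 0.005, 0.002],
    [0, 0.005, 0.002]
  ]
}}

```text
clock: 28.18
tcp_pos: [0.513, 0.0361, 0.1758]
orientation: [-1.533, 0.409, -0.413]
contact_force: [0.4, 0.0, 0.3]
grip_width: 0.0557
```

Call:
{"op": "step_arm", "data": {
  "xyz": [
    [0, 0, 0],
    [0, 0, 0],
    [0, 0, 0],
    [0, 0, 0],
    [0, 0, 0]
  ],
  "rotation": [
    [0, 0, 0],
    [0, 0, 0],
    [0, 0, 0],
    [0, 0, 0],
    [0, 0, 0]
  ],
  "grip": 1,
  "force": 25
}}

```text
clock: 28.8
tcp_pos: [0.5134, 0.0361, 0.1765]
orientation: [-1.533, 0.408, -0.414]
contact_force: [-1.6, -0.3, 5.8]
grip_width: 0.0243
```

```bash
python3 - <<'E'
from bench import r
from h import *
plan((.513,.0365,.28,-30),(.49,-.10,.29,-15),(.557,-.274,.29,0))
E
```

```text
t 28.8 p [0.5134 0.0361 0.1765] yaw -30.0 w 0.0243 q [ 0.08  0.58 -0.33  2.07  0.36  0.54 -1.04] F [-1.6 -0.3  5.8]
(0.513, 0.0365, 0.28, -30) xyz [-0.0, -0.345, 0.0] rot [0.0, -0.0, 0.003] dist rows 1.6556683961239675 0.021078544782786465
(0.49, -0.1, 0.29, -15) xyz [0.161, -0.378, -0.432] rot [0.0, -0.167, 0.002] dist rows 2.859820450261707 1.4057905785844063
(0.557, -0.274, 0.29, 0) xyz [0.645, -0.376, -0.822] rot [0.001, -0.334, 0.002] dist rows 5.329273956394844 2.807657893943212
```

Call:
{"op": "step_arm", "data": {
  "xyz": [
    [0, -0.1, 0],
    [0, -0.22, 0],
    [0, -0.33, 0],
    [0.05, -0.37, -0.14],
    [0.1, -0.375, -0.28],
    [0.16, -0.375, -0.43],
    [0.3, -0.375, -0.55],
    [0.46, -0.375, -0.67],
    [0.6, -0.375, -0.79],
    [0.645, -0.375, -0.822],
    [0.645, -0.375, -0.822],
    [0.645, -0.375, -0.822]
  ],
  "rotation": [
    [0, 0, 0],
    [0, 0, 0],
    [0, 0, 0],
    [0, -0.06, 0],
    [0, -0.11, 0],
    [0, -0.167, 0],
    [0, -0.22, 0],
    [0, -0.28, 0],
    [0, -0.334, 0],
    [0, -0.334, 0],
    [0, -0.334, 0],
    [0, -0.334, 0]
  ]
}}

```text
clock: 30.3
tcp_pos: [0.5569, -0.2717, 0.2897]
orientation: [-1.572, -0.004, 0.0]
contact_force: [0.7, 1.3, 0.1]
grip_width: 0.0242
```

```bash
python3 - <<'E'
from bench import r
from h import *
plan((.557,-.274,.1803,0))
f=r.grab_frame("side"); cv2.imwrite(f"pics/side12.png",cv2.resize(f["pixels"][100:250,290:450,::-1],None,fx=4,fy=4))
E
```

```text
t 30.3 p [ 0.5569 -0.2717  0.2897] yaw 0.2 w 0.0242 q [ 0.69  0.55 -0.45  1.77  0.3   0.89  0.11] F [0.7 1.3 0.1]
(0.557, -0.274, 0.1803, 0) xyz [-0.001, 0.365, -0.007] rot [0.001, 0.002, 0.002] dist rows 1.7508182228341516 0.014588956552892711
```

View pics/side12.png

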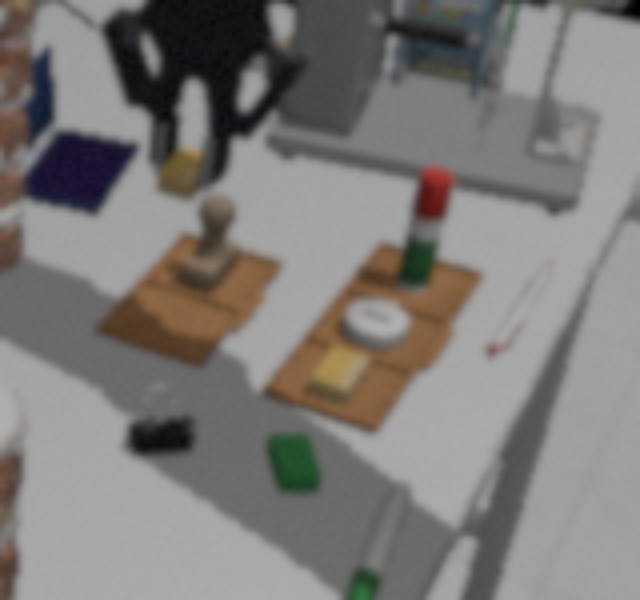

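Pad held level above the tray; the clip and the placed things are unchanged. Lower and release.

Call:
{"op": "step_arm", "data": {
  "xyz": [
    [0, 0.1, -0.007],
    [0, 0.2, -0.007],
    [0, 0.29, -0.007],
    [0, 0.345, -0.007],
    [0, 0.362, -0.007],
    [0, 0.366, -0.007],
    [0, 0.366, -0.007]
  ],
  "rotation": [
    [0, 0, 0],
    [0, 0, 0],
    [0, 0, 0],
    [0, 0, 0],
    [0, 0, 0],
    [0, 0, 0],
    [0, 0, 0]
  ]
}}

```text
clock: 31.22
tcp_pos: [0.5577, -0.2739, 0.181]
orientation: [-1.573, -0.006, -0.001]
contact_force: [-0.0, -0.6, -1.0]
grip_width: 0.0242
```

Call:
{"op": "step_arm", "data": {
  "xyz": [
    [0, 0, 0],
    [0, 0, 0],
    [0, 0, 0],
    [0, -0.03, 0],
    [0, -0.1, 0],
    [0, -0.25, 0],
    [0, -0.45, 0],
    [0, -0.6, 0],
    [0, -0.6, 0]
  ],
  "rotation": [
    [0, 0, 0],
    [0, 0, 0],
    [0, 0, 0],
    [0, 0, 0],
    [0, 0, 0],
    [0, 0, 0],
    [0, 0, 0],
    [0, 0, 0],
    [0, 0, 0]
  ],
  "grip": 0.58
}}

```text
clock: 32.35
tcp_pos: [0.5583, -0.2736, 0.3672]
orientation: [-1.577, -0.013, -0.008]
contact_force: [0.1, -0.0, 0.4]
grip_width: 0.0357
```

```bash
python3 - <<'E'
from h import *
plan((.36,-.56,.38,-30))
E
```

```text
t 32.35 p [ 0.5583 -0.2736  0.3672] yaw 0.2 w 0.0357 q [ 0.72  0.47 -0.48  1.71  0.25  1.02  0.15] F [ 0.1 -0.   0.4]
(0.36, -0.56, 0.38, -30) xyz [-0.663, -0.046, -0.953] rot [0.001, 0.335, 0.009] dist rows 5.577709635390845 2.8205608446273405
```

Call:
{"op": "step_arm", "data": {
  "xyz": [
    [-0.1, -0.1, -0.15],
    [-0.2, -0.12, -0.32],
    [-0.33, -0.12, -0.48],
    [-0.45, -0.12, -0.65],
    [-0.56, -0.12, -0.82],
    [-0.663, -0.12, -0.953],
    [-0.663, -0.12, -0.953]
  ],
  "rotation": [
    [0, 0.05, 0],
    [0, 0.1, 0],
    [0, 0.16, 0],
    [0, 0.22, 0],
    [0, 0.28, 0],
    [0, 0.335, 0],
    [0, 0.335, 0]
  ]
}}

```text
clock: 33.22
tcp_pos: [0.3549, -0.5637, 0.4019]
orientation: [-1.534, 0.408, -0.427]
contact_force: [0.2, -0.5, -0.1]
grip_width: 0.0359
```

```bash
python3 - <<'E'
from bench import r
from h import *
plan((.28,-.61,.4,-60))
f=r.grab_frame("side"); cv2.imwrite(f"pics/side13.png",cv2.resize(f["pixels"][100:250,290:450,::-1],None,fx=4,fy=4))
f=r.grab_frame("top"); cv2.imwrite(f"pics/top13.png",cv2.resize(f["pixels"][180:320,330:530,::-1],None,fx=4,fy=4,interpolation=cv2.INTER_CUBIC))
E
```

```text
t 33.23 p [ 0.3549 -0.5637  0.4019] yaw -30.5 w 0.0359 q [ 1.12  0.48 -0.28  1.57  0.14  1.1   0.27] F [ 0.2 -0.5 -0.1]
(0.28, -0.61, 0.4, -60) xyz [-0.137, 0.005, -0.26] rot [-0.001, 0.328, 0.008] dist rows 1.4087911404382978 2.757553386797651
```

View pics/side13.png

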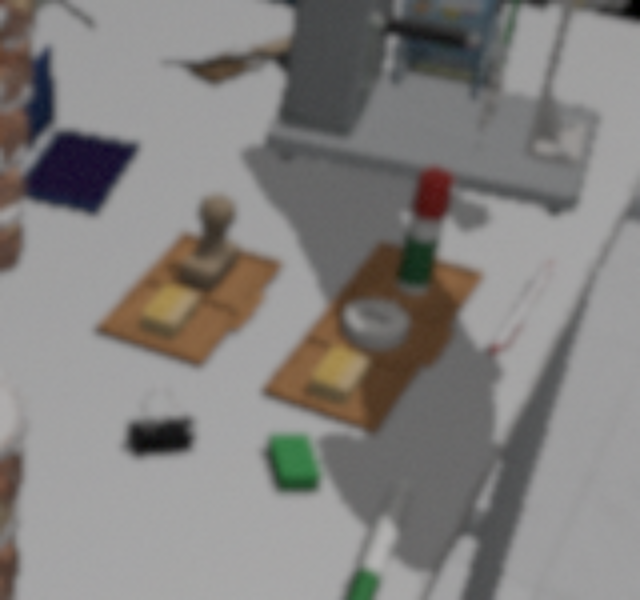

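View pics/top13.png

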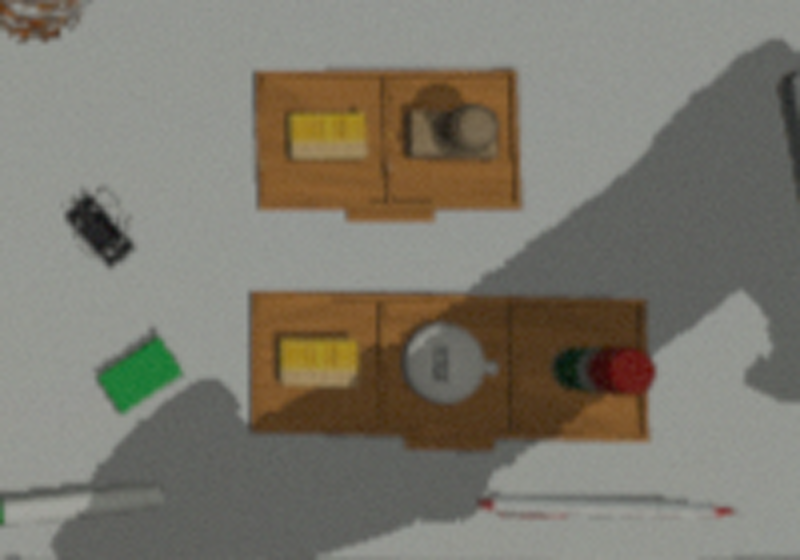

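Top view: pads at px (327,135) and (318,362), stamp block (452,134), counter (449,363), glue foot (575,370). All are within about 4 mm of their bay centres (4 px of this crop ≈ 2.3 mm). The clip is at (98,230), unmoved within half a source pixel.

```bash
python3 - <<'E'
from bench import r
print(r.hand_in()); print(r.get_obs()["clock"])
E
```

```text
the job is handed in; nothing more can be done
None
the job is handed in; nothing more can be done
```

Both kits are made up and the job is handed in, at about 33 s on the robot's clock.

- **Two-bay tray:** the date stamp is in the -y bay and one seal pad in the +y bay.
- **Three-bay tray:** the glue stick is in the -y bay, the tally counter in the middle and the other seal pad in the +y bay.

The last top and side pictures, taken before handing in, show everything upright or flat on its bay floor, released and within about 4 mm of its bay centre. The arm was clear of everything. The spring clip and the green look-alike were where they started; in the top picture the clip had not moved by more than about half a pixel (roughly 1 mm). These positions were read off the pictures by eye.

No check failed. The only disagreement was in the first measurements: the two cameras differed by about 4 mm on the stamp knob and up to 4 mm on the counter and the near pad, well inside the 15 mm allowed. The contact force stayed under about 8 N in every reading.

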